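# Switch on the supply with the block battery

### The arm

A 6-joint arm with a two-finger parallel gripper is mounted at the origin on a cart in front of the work surface, level with it; the furniture and walls round the work are solid. World frame = base frame: x ahead of the robot, y to its left, z up, the work surface at z = 0. Lengths are in m, angles in rad, forces in N, time in s.
With the tool pointing down it reaches from about 0.275 to 0.85 m from the base axis. Payload 19 kg.
Tool frame: the origin (TCP) lies between the finger pads; the fingertips stand robot.tip_extent ahead of it and the grasp point (between the pads) lies 11 mm behind it (robot.tip_extent is the distance from the TCP to the fingertips, in m); z points along the fingers, x is the direction in which the jaws open and shut, and the axes are right-handed (so a half turn about z gives the same grasp; the last joint's range is limited). The gripper opens to 85 mm and grips with 20 to 120 N. Pads are 22 mm wide; open, the fingers measure 114 mm over their backs; the gripper's body (76 mm by 85 mm) begins 54 mm behind the grasp point. The pads swing forward as they close: fully open they stand 13 mm farther back than shut.
Start: joints at [-1.4, 0.15, 1.437, -0, 1.554, -0.134], TCP at [0.173, -0.548, 0.239] pointing down, gripper open.
Joint ranges: [-2.8, 2.8], [-0.68, 2.1], [0.12, 2.68], [-1.39, 4.53], [0.16, 2.79], [-2.81, 2.81]. Speed limits (rad/s): [1.89, 1.89, 2.22, 3.01, 3.01, 3.01].

### API

Orientations are given as a rotation vector (axis times angle).
In Python, from cell import sensors, optics, workorder, robot gives the robot as it stands. The module is installed in compiled form; this text tells all that it offers.
- The arm moves only by the tool carry_out, never from a script. Its argument "increments" is a list of rows, each an object with "claw": the opening, from 0 (shut) to 1 (fully open); "delta_pos": the shift along the tool's x, y, z in mm, a list of three; "spin": the turn about the tool's z in rad. A call has 1 to 10 rows; each row shifts and turns the commanded pose from where the row before left it, along the tool's axes as they then stand; what a row does not reach is not made up. A row lasts 1/10 s, in which the tool goes at most 50 mm and 8.59 degrees, less where a joint would pass 70% of its speed; a pose out of reach is approached as far as the arm can. A call with a gripper value outside its range is refused whole. The fingers move at their own pace and stop on an object; "squeeze" is the grip in N (left out, the last holds). Time passes only in rows, so rows that do not move let the fingers close. It gives the time, the measured TCP pose, the force and the opening at its end, in the units of the state.
- sensors.observe(): the state, without advancing time (a new reading comes with each control period).
- optics.get_image(name): name is "side" or "top"; returns the picture (420x560x3 uint8, blue, green, red); there is no depth.
- optics.camera_model(name): a dict with "fx", "fy", "cx", "cy" (pixels), "distortion" ([k1, k2, p1, p2, k3] as OpenCV has them; the pictures are not rectified), "R" (3x3) and "t" (3): a world point X has camera coordinates R X + t. Camera axes: x right, y down, z forward; pixel columns grow to the right and rows downward; lengths in m; the calibration is good to about 2 mm. A picture is of the moment at which its call begins. camera_model takes no time and is no camera call.
- workorder.finish_job(): hands the job in, once; it reports no verdict.
The state is a dict: "time": time; "joint_positions": joint angles; "qd": joint speeds; "tau": joint torques, N m; "tool_pos": TCP position; "tool_rot": TCP orientation; "force": force on the tool from outside, world axes, zero at the start; "torque": the same for the moment, N m; "opening": finger opening in m.
Only numpy, scipy, OpenCV 4.12 (cv2) and the standard library are available. Lean on these libraries where they do the work, as an engineer would, in place of code of your own. Each camera call takes 0.05 s, during which the arm holds its last target. There are 200 camera calls.

### The job

Two identical battery units stand on the sill; one box has a rectangular block battery in it, the other a round cell. Swing the lids wide open until you have found the box with the block battery and its own lid is open, then flip the toggle switch of that unit over its centre, away from you, until it snaps over and stays. Leave the other unit's toggle as it is and the things round about where they are; lids may stay open or shut at the end.

Things in the scene. Friction and masses are not known exactly. Their poses are not given: they have to be found in the camera images.
- left_unit: battery unit on the robot's left, fixed to the sill: plywood plate 90 x 156 x 6 mm (x, y, z) with a grey lidded box on its left part and a black switch block with a steel toggle on its right. Origin: centre of the plate's underside; x points to its back (away from the robot at yaw 0), y left, z up. Two brass terminals 25 mm high behind the block, at x = 32, y = -62 and -38 mm
- right_unit: the battery unit on the robot's right, fixed to the sill, built just like left_unit (same frame and sizes)
- left_unit_well (a point): centre of the inner floor of left_unit's sheet-metal box, at x = 0, y = 30 mm in the unit's frame, 10 mm above the sill; the box is 70 x 90 mm outside (x, y), walls 4 mm, rim 42 mm above the sill
- right_unit_well (a point): centre of the inner floor of right_unit's box, 10 mm above the sill
- left_unit_lid (a joint): angle of left_unit's lid in rad: 0 shut, 1.57 upright, 1.9 fully open. Hinge line along the unit's y at x = +37 mm, 42 mm above the sill, at the back of the box; the lid is 74 x 94 x 4 mm. A stiff hinge: the lid stays where it is left; lifting it at the tab takes about 1.5 N
- right_unit_lid (a joint): angle of right_unit's lid, as for left_unit_lid
- left_unit_tab (a point): on the steel pull tab of left_unit's lid: 14 mm wide (unit's y), 5 mm thick, sticking out 24 mm from the middle of the lid's front edge in the lid's plane; this point is 10 mm from its end, 88 mm from the hinge line, 44 mm above the sill when shut, free space below down to the plate. Can be pinched across its width from above; it turns between the pads as the lid rises
- right_unit_tab (a point): on the pull tab of right_unit's lid, as for left_unit_tab
- left_unit_toggle (a joint): angle of left_unit's toggle lever in rad: 0 off, leaning 23 degrees to the front (unit's -x); 0.8 on, leaning 23 degrees to the back (+x); centre at 0.4. Spring-loaded over centre: it snaps to whichever end it is nearer and needs about 1.5 N at the tip to push over
- right_unit_toggle (a joint): angle of right_unit's toggle lever, as for left_unit_toggle
- left_unit_tip (a point): tip of left_unit's toggle lever, a round steel bat 6 mm thick below, 10 mm near the tip, 44 mm long from its pivot at x = -12, y = -50 mm, 33 mm above the sill (unit's frame); tip 74 mm above the sill when off or on. It stands on the switch block, 34 x 30 mm (x, y), top 32 mm above the sill
- right_unit_tip (a point): tip of right_unit's toggle lever, as for left_unit_tip
- block_battery: the rectangular block battery, 48 x 18 mm and 27 mm high as it lies on a black clip plate 28 x 56 x 2 mm in one of the two boxes, which one varies; fixed there. Origin: centre of the clip plate's underside, within 10 mm of the well point of the box that holds it
- tape_roll: bystander: flat roll of insulating tape, 64 mm across, 18 mm high; origin at the centre of its underside
- driver_amber: bystander: screwdriver with amber handle, 160 mm long, lying
- noval_valve: bystander: small glass radio valve, 22 mm across, 56 mm high, standing; origin at the centre of its underside

How it is judged:
By the outcome, as a careful person would: the job done as asked, in the order asked, and still so for the second after the job is handed in, with the robot touching nothing.
It also fails if it takes over 51 s, if anything falls off the work surface, if the arm or the gripper's body presses on something with over 40 N, if the wrist force passes 120 N, or if a joint passes its speed limit or range.

## Working session

There is one attempt and no reset: what is moved stays moved. The work goes in short steps, Python scripts to look and compute and a tool call to move; the robot and the scene stay as the last step left them, time stands still between calls to the robot, and variables do not carry over. Pictures are saved under pics/ and viewed, on a budget of 10 in all, crops included, one or two more only if the job needs it, and the job is handed in when it is done.

Besides the shell and the picture viewer there is one more tool, called in YAML: its name, and indented under it one key for each argument. carry_out: Moves the arm, as the interface text tells. Its arguments: {"type":"object","properties":{"increments":{"type":"array","items":{"type":"object","properties":{"claw":{"type":"number"},"delta_pos":{"type":"array","items":{"type":"number"}},"spin":{"type":"number"}}}},"squeeze":{"type":"number"}},"required":["increments"]}

```bash
mkdir -p pics; cat > h.py <<'E'
import numpy as np,cv2
from cell import sensors,optics,workorder,robot
def ray(n,u,v):
    c=optics.camera_model(n);K=np.array([[c['fx'],0,c['cx']],[0,c['fy'],c['cy']],[0,0,1]])
    p=cv2.undistortPoints(np.array([[[u,v]]],float),K,np.array(c['distortion'],float))[0,0]
    R=np.array(c['R']);t=np.array(c['t']);return -R.T@t,R.T@np.array([p[0],p[1],1])
def onz(n,u,v,z):
    o,d=ray(n,u,v);return o+d*(z-o[2])/d[2]
def proj(n,X):
    c=optics.camera_model(n);K=np.array([[c['fx'],0,c['cx']],[0,c['fy'],c['cy']],[0,0,1]])
    return cv2.projectPoints(np.array(X,float).reshape(-1,1,3),cv2.Rodrigues(np.array(c['R']))[0],np.array(c['t'],float),K,np.array(c['distortion'],float))[0].reshape(-1,2)
E
python3 - <<'E'
from h import *
for n in('top','side'):
    cv2.imwrite(f'pics/{n}0.png',optics.get_image(n)); c=optics.camera_model(n); print(n,ray(n,280,210),c['fx'])
print(robot.tip_extent,sensors.observe())
E
```

```text
top (array([ 0.29888877, -0.03522905,  1.36045985]), array([ 0.16725579,  0.00647161, -0.98592432])) 493.8931173808313
side (array([ 0.73906367, -0.58518167,  1.26435163]), array([-0.15845461,  0.41063991, -0.8981068 ])) 442.64746096673383
0.008 {'time': 0.1, 'joint_positions': array([-1.40004193e+00,  1.50952533e-01,  1.43794734e+00,  5.20597920e-06,
        1.55380955e+00, -1.34038660e-01]), 'qd': array([ 8.50429897e-04, -2.32824221e-04, -9.33833873e-05, -5.30147445e-04,
        1.22631671e-03, -1.71339250e-03]), 'tau': array([ 3.63371655e-03, -7.14384484e+01, -5.71797001e+01, -1.71340903e-04,
        7.17583724e-03, -2.16356699e-05]), 'tool_pos': array([ 0.17248039, -0.54830011,  0.23873618]), 'tool_rot': array([-2.53229808e+00,  1.85800338e+00,  1.25698785e-03]), 'force': array([-0.04503471, -0.20586261,  0.11712573]), 'torque': array([-0.00701165,  0.00879755, -0.00517478]), 'opening': 0.08515808197847159}
```

View pics/top0.png

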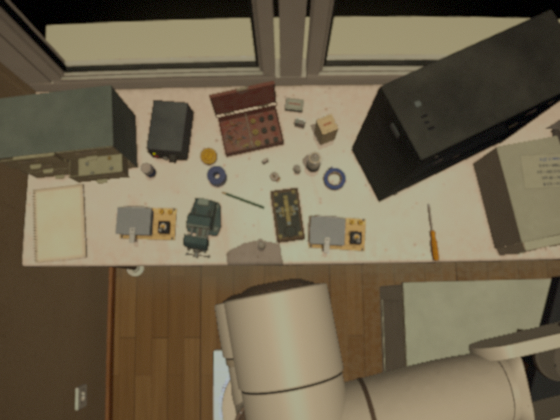

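View pics/side0.png

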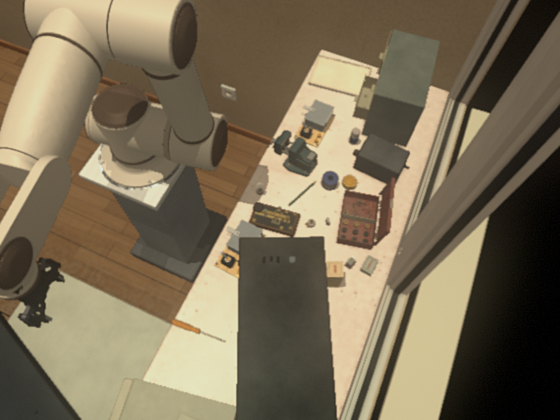

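The top view shows the left unit near (147,222), the right unit near (338,233) and their tabs near (132,235) and (326,246). The side view has the arm parked at the lower left. I'll zoom in on both units.

```bash
python3 - <<'E'
from h import *
im=cv2.imread('pics/top0.png')
a=cv2.resize(im[195:260,105:225],None,fx=6,fy=6,interpolation=cv2.INTER_CUBIC)[:290]
b=cv2.resize(im[205:260,300:420],None,fx=6,fy=6,interpolation=cv2.INTER_CUBIC)[:290]
cv2.imwrite('pics/z0.png',np.clip(1.5*np.vstack([a,b]).astype(float),0,255).astype('uint8'))
hsv=cv2.cvtColor(im,cv2.COLOR_BGR2HSV)
for nm,(x0,x1) in dict(L=(105,185),R=(300,380)).items():
    sub=hsv[195:262,x0:x1]
    for lab,m,z in(('ply',(sub[...,0]>10)&(sub[...,0]<28)&(sub[...,1]>100)&(sub[...,2]>90),.006),('lid',(sub[...,0]>80)&(sub[...,0]<130)&(sub[...,2]>70),.046)):
        n,l,s,c=cv2.connectedComponentsWithStats(m.astype('uint8'));
        for k in range(1,n):
            if s[k,4]<40: continue
            ys,xs=np.where(l==k); r=cv2.minAreaRect(np.c_[xs+x0,ys+195].astype(np.float32))
            print(nm,lab,s[k],r,[onz('top',*p,z)[:2].round(3).tolist() for p in cv2.boxPoints(r)])
E
```

```text
L ply [ 31  13  40  32 662] ((155.81692504882812, 223.2953643798828), (38.16337203979492, 31.562440872192383), 3.1798300743103027) [[0.455, 0.375], [0.544, 0.373], [0.537, 0.265], [0.448, 0.268]]
R ply [ 30  24  35  32 519] ((347.6109313964844, 233.7257080078125), (33.62189865112305, 30.939632415771484), 3.5763344764709473) [[0.421, -0.162], [0.506, -0.17], [0.499, -0.263], [0.413, -0.254]]
R ply [ 9 49 14  4 41] ((315.5, 245.5), (3.0, 13.0), 90.0) [[0.433, -0.105], [0.432, -0.141], [0.424, -0.141], [0.424, -0.105]]
```

View pics/z0.png

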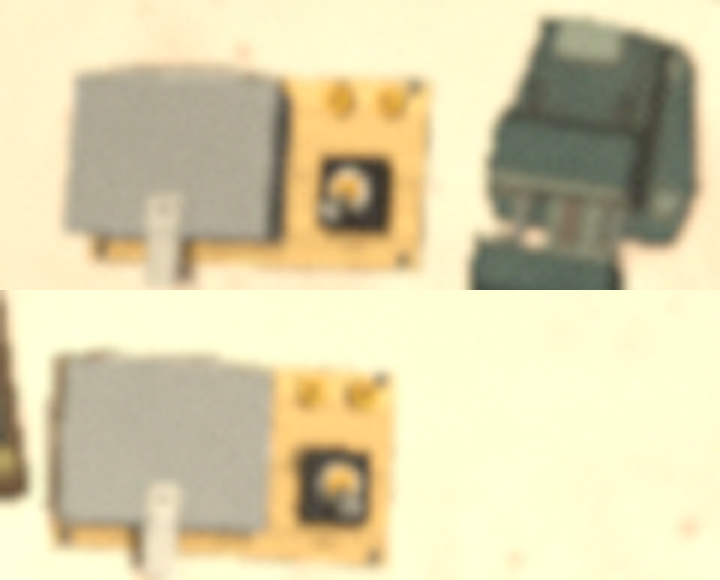

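The crops show the left unit's lid corners, its toggle at about (162,227) leaning forward, and its terminals at (162,211). They show the right unit's lid, toggle and terminals in the same arrangement. Now I'll fit the poses to the points picked.

```bash
cat > fit.py <<'E'
from h import *
M=np.array([[-37,77,46],[-37,-17,46],[37,-17,46],[37,77,46],[45,-78,6],[-45,-78,6],[32,-38,25],[32,-62,25]])/1e3
P=dict(L=np.array([(65,230),(270,243),(278,88),(78,75),(433,80),(420,270),(342,98),(393,100)],float),
 R=np.array([(60,520),(268,530),(275,370),(65,357),(393,372),(383,565),(308,390),(360,393)],float))
pose={}
for k,p in P.items():
    q=(p+.5-[0,290*(k=='R')])/6-.5+[105 if k=='L' else 300,195 if k=='L' else 205]
    W=np.array([onz('top',*a,m[2])[:2] for a,m in zip(q,M)])
    A=M[:,:2];a0=A.mean(0);w0=W.mean(0)
    H=(A-a0).T@(W-w0);th=np.arctan2(H[0,1]-H[1,0],H[0,0]+H[1,1])
    R=np.array([[np.cos(th),-np.sin(th)],[np.sin(th),np.cos(th)]]);t=w0-R@a0
    pose[k]=(th,R,t)
    if __name__=='__main__':
        print(k,th,t.round(4),((W-A@R.T-t)*1e3).round(1).tolist())
        f=lambda x,y:(R@[x,y]+t).round(4)
        tip=[-12-17.2,-50]
        print(' tab',f(-.051,.03),'tip',f(-.0292,-.05),'well',f(0,.03),'tip px',proj('top',[*f(-.0292,-.05),.074]),'tab side px',proj('side',[*f(-.051,.03),.044]))
E
python3 fit.py
```

```text
L -0.04430732225594936 [0.4964 0.3414] [[2.1, 0.0], [-0.6, -0.2], [-3.9, 1.6], [-0.8, 0.3], [0.6, 0.8], [1.6, 0.9], [0.6, -1.9], [0.4, -1.6]]
 tab [0.4468 0.3736] tip [0.465  0.2927] well [0.4977 0.3714] tip px [[159.210396   231.08696701]] tab side px [[305.64116071 107.62812267]]
R -0.07069878908476625 [ 0.4628 -0.1817] [[0.3, -2.3], [1.1, -1.1], [-0.7, -1.4], [-0.1, -0.9], [-0.0, 0.1], [0.4, 1.9], [-0.5, 1.7], [-0.5, 1.9]]
 tab [ 0.4141 -0.1481] tip [ 0.4302 -0.2295] well [ 0.4649 -0.1517] tip px [[357.8044575  241.68339967]] tab side px [[230.41017329 229.61580756]]
```

```bash
cat > go.py <<'E'
from fit import *
from scipy.spatial.transform import Rotation as Ro
import sys
def tool():
    s=sensors.observe();return s,Ro.from_rotvec(s['tool_rot']).as_matrix()
def U(k,x,y,z): # unit mm -> world
    th,R,t=pose[k];return np.array([*(R@[x/1e3,y/1e3]+t),z/1e3])
def plan(k,*pts):
    s,T=tool();th=pose[k][0];want=th-np.pi/2
    cur=np.arctan2(T[1,0],T[0,0]);spin=-(want-cur)
    c,sn=np.cos(want),np.sin(want)
    T2=np.array([[c,sn,0],[sn,-c,0],[0,0,-1.]])
    print('t',round(s['time'],2),'F',s['force'].round(1),'open',round(s['opening'],4),'spin',round((spin+np.pi)%(2*np.pi)-np.pi,3),'tz',T[:,2].round(3))
    p=s['tool_pos']
    th,R,t=pose[k];print('unit-frame tcp mm',((R.T@(p[:2]-t))*1e3).round(1),round(p[2]*1e3,1))
    for q in pts:
        w=U(k,*q);print(q,w.round(3),'delta tool mm',(T2.T@(w-p)*1e3).round(1));p=w
E
python3 -c "
from go import *
plan('R',(-55,30,150),(-55,30,42))"
```

```text
t 0.1 F [-0.  -0.2  0.1] open 0.0852 spin 0.375 tz [-0.     0.001 -1.   ]
unit-frame tcp mm [-263.7 -386.2] 238.7
(-55, 30, 150) [ 0.41  -0.148  0.15 ] delta tool mm [-416.2 -208.7   88.7]
(-55, 30, 42) [ 0.41  -0.148  0.042] delta tool mm [  0.   0. 108.]
```

carry_out:
  increments:
    - {"spin": 0.125, "claw": 0.45}
    - {"spin": 0.125, "claw": 0.45}
    - {"spin": 0.125, "claw": 0.45}
    - {"delta_pos": [-30, -15, 0], "claw": 0.45}
    - {"delta_pos": [-30, -15, 0], "claw": 0.45}
    - {"delta_pos": [-30, -15, 0], "claw": 0.45}
    - {"delta_pos": [-30, -15, 0], "claw": 0.45}
    - {"delta_pos": [-30, -15, 0], "claw": 0.45}
    - {"delta_pos": [-30, -15, 0], "claw": 0.45}
    - {"delta_pos": [-30, -15, 0], "claw": 0.45}
  squeeze: 30

```text
invalid input at $.increments[0]: expected keys claw, delta_pos, spin
```

carry_out:
  increments:
    - {"delta_pos": [-30, -15, 0], "claw": 0.45}
    - {"delta_pos": [-30, -15, 0], "claw": 0.45}
    - {"delta_pos": [-30, -15, 0], "claw": 0.45}
    - {"delta_pos": [-30, -15, 0], "claw": 0.45}
    - {"delta_pos": [-30, -15, 0], "claw": 0.45}
    - {"delta_pos": [-30, -15, 0], "claw": 0.45}
    - {"delta_pos": [-26, -13, 20], "claw": 0.45}
    - {"delta_pos": [0, 0, 30], "claw": 0.45}
    - {"delta_pos": [0, 0, 30], "claw": 0.45}
    - {"claw": 0.45}

```text
invalid input at $.increments[0]: expected keys claw, delta_pos, spin
```

```bash
python3 -c "
from go import *
plan('R',(-55,30,150),(-55,30,42))
im=optics.get_image('side');cv2.imwrite('pics/s1.png',im);
a=cv2.resize(im[150:300,150:330],None,fx=4,fy=4);b=0
cv2.imwrite('pics/s1z.png',a)"
```

```text
t 0.1 F [-0.  -0.2  0.1] open 0.0852 spin 0.375 tz [-0.     0.001 -1.   ]
unit-frame tcp mm [-263.7 -386.2] 238.7
(-55, 30, 150) [ 0.41  -0.148  0.15 ] delta tool mm [-416.2 -208.7   88.7]
(-55, 30, 42) [ 0.41  -0.148  0.042] delta tool mm [  0.   0. 108.]
```

View pics/s1z.png

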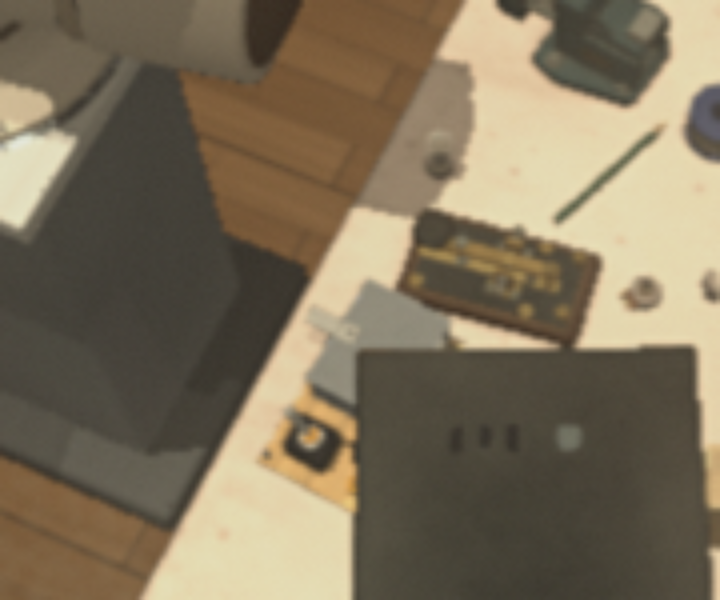

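The moves were refused because every row needs all three keys, so the arm has not moved. The side view puts the right unit's tab from about (227,228) to (236,234). That agrees with my predicted tab point at (230,230).

carry_out:
  increments:
    - {"delta_pos": [0, 0, 0], "spin": 0.125, "claw": 0.45}
    - {"delta_pos": [0, 0, 0], "spin": 0.125, "claw": 0.45}
    - {"delta_pos": [0, 0, 0], "spin": 0.125, "claw": 0.45}
    - {"delta_pos": [-30, -15, 0], "spin": 0, "claw": 0.45}
    - {"delta_pos": [-30, -15, 0], "spin": 0, "claw": 0.45}
    - {"delta_pos": [-30, -15, 0], "spin": 0, "claw": 0.45}
    - {"delta_pos": [-30, -15, 0], "spin": 0, "claw": 0.45}
    - {"delta_pos": [-30, -15, 0], "spin": 0, "claw": 0.45}
    - {"delta_pos": [-30, -15, 0], "spin": 0, "claw": 0.45}
    - {"delta_pos": [-30, -15, 0], "spin": 0, "claw": 0.45}
  squeeze: 30

```text
time: 1.15
tool_pos: [0.2924, -0.3451, 0.2392]
tool_rot: [-2.142, 2.298, 0.0]
force: [0.3, -0.4, 0.6]
opening: 0.0383
```

carry_out:
  increments:
    - {"delta_pos": [-30, -15, 0], "spin": 0, "claw": 0.45}
    - {"delta_pos": [-30, -15, 0], "spin": 0, "claw": 0.45}
    - {"delta_pos": [-30, -15, 0], "spin": 0, "claw": 0.45}
    - {"delta_pos": [-30, -15, 0], "spin": 0, "claw": 0.45}
    - {"delta_pos": [-30, -15, 0], "spin": 0, "claw": 0.45}
    - {"delta_pos": [-30, -15, 0], "spin": 0, "claw": 0.45}
    - {"delta_pos": [-26, -13, 20], "spin": 0, "claw": 0.45}
    - {"delta_pos": [0, 0, 30], "spin": 0, "claw": 0.45}
    - {"delta_pos": [0, 0, 30], "spin": 0, "claw": 0.45}
    - {"delta_pos": [0, 0, 0], "spin": 0, "claw": 0.45}

```text
time: 2.15
tool_pos: [0.4078, -0.147, 0.1562]
tool_rot: [2.142, -2.296, -0.009]
force: [-0.7, -0.8, 0.9]
opening: 0.0387
```

```bash
python3 -c "
from go import *
plan('R',(-55,30,150),(-55,30,42))
im=optics.get_image('side');cv2.imwrite('pics/s1.png',im);
a=cv2.resize(im[150:300,150:330],None,fx=4,fy=4);b=0
cv2.imwrite('pics/s2z.png',a)"
```

```text
t 2.15 F [-0.7 -0.8  0.9] open 0.0387 spin 0.001 tz [-0.005  0.003 -1.   ]
unit-frame tcp mm [-57.4  30.7] 156.2
(-55, 30, 150) [ 0.41  -0.148  0.15 ] delta tool mm [ 0.7 -2.4  6.2]
(-55, 30, 42) [ 0.41  -0.148  0.042] delta tool mm [  0.   0. 108.]
```

carry_out:
  increments:
    - {"delta_pos": [0, -2, 30], "spin": 0, "claw": 0.45}
    - {"delta_pos": [0, 0, 30], "spin": 0, "claw": 0.45}
    - {"delta_pos": [0, 0, 20], "spin": 0, "claw": 0.45}
    - {"delta_pos": [0, 0, 15], "spin": 0, "claw": 0.45}
    - {"delta_pos": [0, 0, 12], "spin": 0, "claw": 0.45}
    - {"delta_pos": [0, 0, 0], "spin": 0, "claw": 0.45}
    - {"delta_pos": [0, 0, 0], "spin": 0, "claw": 0.45}

```text
time: 2.9
tool_pos: [0.4117, -0.1486, 0.0534]
tool_rot: [-2.142, 2.298, -0.001]
force: [-0.1, -0.2, -0.7]
opening: 0.0386
```

```bash
python3 -c "
from go import *
plan('R',(-55,30,42))
im=optics.get_image('top');cv2.imwrite('pics/t1.png',im);
im2=optics.get_image('side')
a=cv2.resize(im[195:295,280:400],None,fx=5,fy=5)[:300];b=cv2.resize(im2[190:250,190:310],None,fx=5,fy=5)
cv2.imwrite('pics/t1z.png',np.vstack([a,b]))"
```

```text
t 2.9 F [-0.1 -0.2 -0.7] open 0.0386 spin 0.0 tz [ 0.001 -0.    -1.   ]
unit-frame tcp mm [-53.3  29.4] 53.4
(-55, 30, 42) [ 0.41  -0.148  0.042] delta tool mm [-0.6  1.7 11.4]
```

View pics/t1z.png

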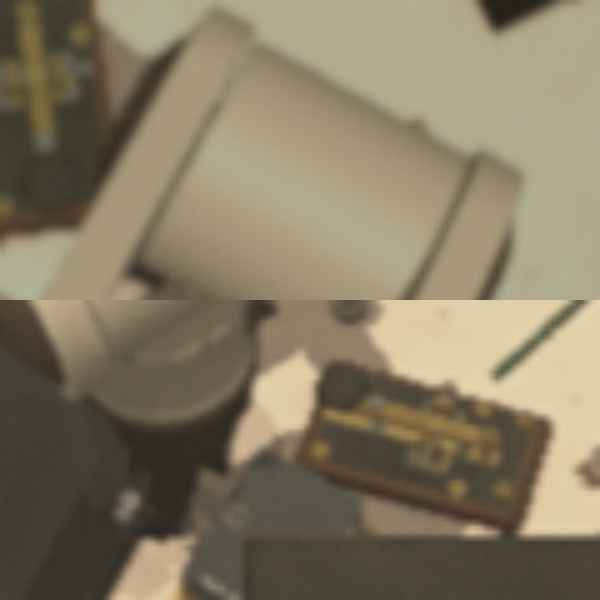

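The arm hides the unit in the top view. In the side view the gripper is at about (215,285) in the crop, just in front of the lid, with no contact. Next I'll lower the last 11 mm and pinch the tab.

carry_out:
  increments:
    - {"delta_pos": [0, 2, 6], "spin": 0, "claw": 0.45}
    - {"delta_pos": [0, 0, 5], "spin": 0, "claw": 0.45}
    - {"delta_pos": [0, 0, 0], "spin": 0, "claw": 0.0}
    - {"delta_pos": [0, 0, 0], "spin": 0, "claw": 0.0}
    - {"delta_pos": [0, 0, 0], "spin": 0, "claw": 0.0}
    - {"delta_pos": [0, 0, 0], "spin": 0, "claw": 0.0}
    - {"delta_pos": [0, 0, 0], "spin": 0, "claw": 0.0}
  squeeze: 25

```text
time: 3.7
tool_pos: [0.4091, -0.1478, 0.0412]
tool_rot: [-2.142, 2.298, 0.001]
force: [-0.6, 4.8, -1.4]
opening: 0.0132
```

```bash
python3 -c "
from go import *
r=92
pts=[(37-r*np.cos(a),30,42+r*np.sin(a)) for a in np.arange(0,1.91,.1)]
plan('R',*pts)"
```

```text
t 3.7 F [-0.6  4.8 -1.4] open 0.0132 spin 0.001 tz [-0.     0.001 -1.   ]
unit-frame tcp mm [-56.  30.] 41.2
(np.float64(-55.0), 30, np.float64(42.0)) [ 0.41  -0.148  0.042] delta tool mm [-0.  -1.  -0.8]
(np.float64(-54.54038320557838), 30, np.float64(51.18467433150819)) [ 0.411 -0.148  0.051] delta tool mm [ 0.  -0.5 -9.2]
(np.float64(-53.166125161394234), 30, np.float64(60.277578433145635)) [ 0.412 -0.148  0.06 ] delta tool mm [-0.  -1.4 -9.1]
(np.float64(-50.890956999555755), 30, np.float64(69.18785901284325)) [ 0.414 -0.148  0.069] delta tool mm [-0.  -2.3 -8.9]
(np.float64(-47.737611448265426), 30, np.float64(77.82648749239584)) [ 0.417 -0.148  0.078] delta tool mm [ 0.  -3.2 -8.6]
(np.float64(-43.7375956939143), 30, np.float64(86.10714955158667)) [ 0.421 -0.149  0.086] delta tool mm [ 0.  -4.  -8.3]
(np.float64(-38.93087657169039), 30, np.float64(93.94710755234325)) [ 0.426 -0.149  0.094] delta tool mm [-0.  -4.8 -7.8]
(np.float64(-33.36548123017293), 30, np.float64(101.26802722586758)) [ 0.432 -0.149  0.101] delta tool mm [-0.  -5.6 -7.3]
(np.float64(-27.09701725993922), 30, 
[... 732 characters left out ...]
6), 30, np.float64(132.66137515893834)) [ 0.486 -0.153  0.133] delta tool mm [ 0. -9. -2.]
(np.float64(30.492177446571333), 30, np.float64(133.769538767573)) [ 0.495 -0.154  0.134] delta tool mm [-0.  -9.1 -1.1]
(np.float64(39.68635605171857), 30, np.float64(133.96077147981848)) [ 0.505 -0.155  0.134] delta tool mm [ 0.  -9.2 -0.2]
(np.float64(48.85369347518829), 30, np.float64(133.23316256162713)) [ 0.514 -0.155  0.133] delta tool mm [ 0.  -9.2  0.7]
(np.float64(57.902592711764015), 30, np.float64(131.59398204079395)) [ 0.523 -0.156  0.132] delta tool mm [-0.  -9.   1.6]
(np.float64(66.74264015144233), 30, np.float64(129.05960806724215)) [ 0.532 -0.156  0.129] delta tool mm [ 0.  -8.8  2.5]
```

The opening stopped at 13 mm, so the tab is gripped. Now I'll follow the lid's arc.

carry_out:
  increments:
    - {"delta_pos": [0, -0.5, -9.2], "spin": 0, "claw": 0.0}
    - {"delta_pos": [0, -1.4, -9.1], "spin": 0, "claw": 0.0}
    - {"delta_pos": [0, -2.3, -8.9], "spin": 0, "claw": 0.0}
    - {"delta_pos": [0, -3.2, -8.6], "spin": 0, "claw": 0.0}
    - {"delta_pos": [0, -4, -8.3], "spin": 0, "claw": 0.0}
    - {"delta_pos": [0, 0, 0], "spin": 0, "claw": 0.0}

```text
time: 4.3
tool_pos: [0.4212, -0.1487, 0.0864]
tool_rot: [-2.142, 2.297, -0.001]
force: [0.2, 5.5, -2.3]
opening: 0.0131
```

carry_out:
  increments:
    - {"delta_pos": [0, -4.8, -7.8], "spin": 0, "claw": 0.0}
    - {"delta_pos": [0, -5.6, -7.3], "spin": 0, "claw": 0.0}
    - {"delta_pos": [0, -6.3, -6.7], "spin": 0, "claw": 0.0}
    - {"delta_pos": [0, -6.9, -6.1], "spin": 0, "claw": 0.0}
    - {"delta_pos": [0, -7.5, -5.3], "spin": 0, "claw": 0.0}
    - {"delta_pos": [0, -8, -4.6], "spin": 0, "claw": 0.0}
    - {"delta_pos": [0, 0, 0], "spin": 0, "claw": 0.0}

```text
time: 5.0
tool_pos: [0.4606, -0.1518, 0.1237]
tool_rot: [-2.142, 2.297, -0.001]
force: [-2.9, 3.5, 2.5]
opening: 0.0129
```

carry_out:
  increments:
    - {"delta_pos": [0, -8.4, -3.8], "spin": 0, "claw": 0.0}
    - {"delta_pos": [0, -8.7, -2.9], "spin": 0, "claw": 0.0}
    - {"delta_pos": [0, -9, -2], "spin": 0, "claw": 0.0}
    - {"delta_pos": [0, -9.1, -1.1], "spin": 0, "claw": 0.0}
    - {"delta_pos": [0, -9.2, -0.2], "spin": 0, "claw": 0.0}
    - {"delta_pos": [0, -9.2, 0.7], "spin": 0, "claw": 0.0}
    - {"delta_pos": [0, -9, 1.6], "spin": 0, "claw": 0.0}
    - {"delta_pos": [0, -4, 1], "spin": 0, "claw": 0.0}
    - {"delta_pos": [0, 0, 0], "spin": 0, "claw": 0.0}

```text
time: 5.9
tool_pos: [0.5272, -0.1568, 0.1301]
tool_rot: [-2.142, 2.298, -0.002]
force: [0.4, -5.5, 5.8]
opening: 0.013
```

carry_out:
  increments:
    - {"delta_pos": [0, 0, 0], "spin": 0, "claw": 0.4}
    - {"delta_pos": [0, 0, 0], "spin": 0, "claw": 0.4}
    - {"delta_pos": [0, 0, -20], "spin": 0, "claw": 0.4}
    - {"delta_pos": [0, 0, -30], "spin": 0, "claw": 0.4}
    - {"delta_pos": [0, 40, -20], "spin": 0, "claw": 0.4}
    - {"delta_pos": [0, 40, 0], "spin": 0, "claw": 0.4}
    - {"delta_pos": [30, 40, 0], "spin": 0, "claw": 0.4}
    - {"delta_pos": [40, 40, 0], "spin": 0, "claw": 0.4}
    - {"delta_pos": [40, 30, 0], "spin": 0, "claw": 0.4}
    - {"delta_pos": [40, 20, 0], "spin": 0, "claw": 0.4}

```text
time: 6.9
tool_pos: [0.3092, -0.2876, 0.2003]
tool_rot: [-2.142, 2.298, -0.002]
force: [1.5, -0.5, -0.1]
opening: 0.0342
```

```bash
python3 -c "
from go import *
plan('R')
im=optics.get_image('top');
im2=optics.get_image('side')
a=cv2.resize(im[195:260,290:410],None,fx=5,fy=5)[:300];b=cv2.resize(im2[190:280,190:310],None,fx=5,fy=5)[:300]
cv2.imwrite('pics/t2z.png',np.clip(1.4*np.vstack([a,b]).astype(float),0,255).astype('uint8'))"
```

```text
t 6.9 F [ 1.5 -0.5 -0.1] open 0.0342 spin 0.001 tz [ 0.001 -0.001 -1.   ]
unit-frame tcp mm [-145.8 -116.5] 200.3
```

View pics/t2z.png

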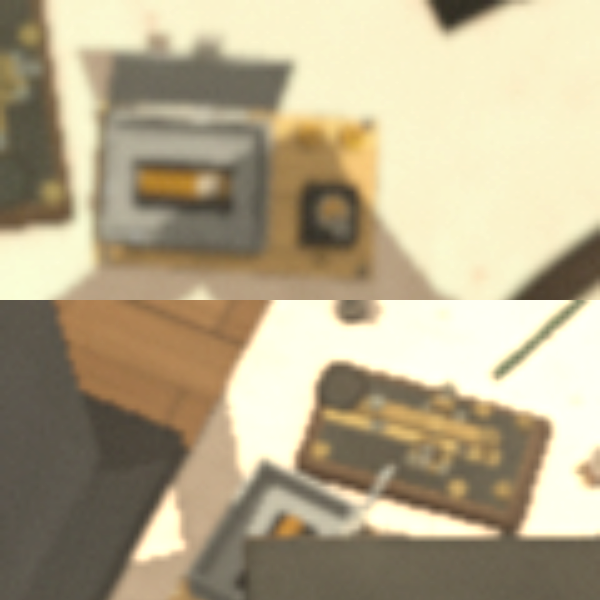

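The right lid is open. In it lies an amber body with a silver end, at about (327,232) top-view pixels, on a black clip plate. I need to tell block from cylinder, so I'll zoom in.

```bash
python3 -c "
from go import *
im=np.mean([optics.get_image('top').astype(float) for _ in range(3)],0)
im2=np.mean([optics.get_image('side').astype(float) for _ in range(3)],0)
cv2.imwrite('pics/t2f.png',im);cv2.imwrite('pics/s2f.png',im2)
a=cv2.resize(im[214:250,306:346],None,fx=14,fy=14,interpolation=cv2.INTER_CUBIC)[:,:400*2];b=cv2.resize(im2[218:250,225:245],None,fx=14,fy=14,interpolation=cv2.INTER_CUBIC)
b=np.pad(b,((0,a.shape[0]-b.shape[0]),(0,0),(0,0)))
cv2.imwrite('pics/z3.png',np.clip(1.3*np.hstack([a,b])[:, :800],0,255).astype('uint8'))
print(a.shape,b.shape)
for z in(12,20,30,39):
  w=onz('top',327,232,z/1e3);print(z,w,proj('side',w), 'px/mm', proj('top',[w,w+[0,.048,0],w+[.018,0,0]]).round(1).tolist())
"
```

```text
(504, 560, 3) (504, 280, 3)
12 [ 0.46452256 -0.15488506  0.012     ] [[245.13495358 241.92328688]] px/mm [[327.0, 232.0], [309.6, 232.2], [326.8, 225.5]]
20 [ 0.46353991 -0.15417518  0.02      ] [[244.81138089 240.60793119]] px/mm [[327.0, 232.0], [309.5, 232.2], [326.8, 225.5]]
30 [ 0.46231159 -0.15328782  0.03      ] [[244.40237097 238.9450773 ]] px/mm [[327.0, 232.0], [309.3, 232.2], [326.8, 225.4]]
39 [ 0.4612061  -0.15248921  0.039     ] [[244.02987328 237.43048412]] px/mm [[327.0, 232.0], [309.2, 232.2], [326.8, 225.4]][ WARN:0@4.851] global loadsave.cpp:1063 imwrite_ Unsupported depth image for selected encoder is fallbacked to CV_8U.
```

View pics/z3.png

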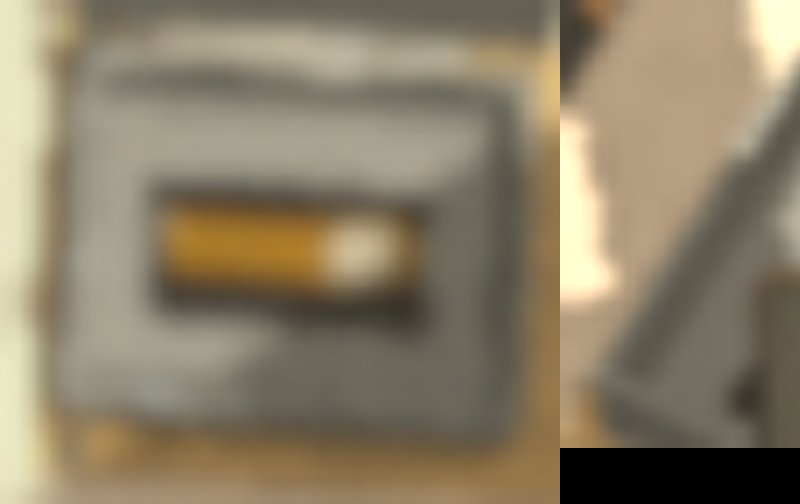

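The body on the clip plate measures about 50 x 17 mm in outline. A 27 mm high block should show about 21 mm, so this looks like the round cell, but I can't be sure yet. I'll open the left box and compare.

```bash
python3 -c "
from go import *
plan('L',(-55,30,200),(-55,30,42))"
```

```text
t 7.3 F [0.9 0.4 0.4] open 0.0342 spin -0.024 tz [ 0.  0. -1.]
unit-frame tcp mm [-156.8 -635. ] 199.8
(-55, 30, 200) [0.443 0.374 0.2  ] delta tool mm [-6.650e+02 -1.018e+02 -2.000e-01]
(-55, 30, 42) [0.443 0.374 0.042] delta tool mm [  0.   0. 158.]
```

carry_out:
  increments:
    - {"delta_pos": [-33, -5, 0], "spin": -0.024, "claw": 0.4}
    - {"delta_pos": [-33, -5, 0], "spin": 0, "claw": 0.4}
    - {"delta_pos": [-33, -5, 0], "spin": 0, "claw": 0.4}
    - {"delta_pos": [-33, -5, 0], "spin": 0, "claw": 0.4}
    - {"delta_pos": [-33, -5, 0], "spin": 0, "claw": 0.4}
    - {"delta_pos": [-33, -5, 0], "spin": 0, "claw": 0.4}
    - {"delta_pos": [-33, -5, 0], "spin": 0, "claw": 0.4}
    - {"delta_pos": [-33, -5, 0], "spin": 0, "claw": 0.4}
    - {"delta_pos": [-33, -5, 0], "spin": 0, "claw": 0.4}
    - {"delta_pos": [-33, -5, 0], "spin": 0, "claw": 0.4}

```text
time: 8.3
tool_pos: [0.3768, 0.0427, 0.2001]
tool_rot: [-2.172, 2.269, -0.0]
force: [1.0, -0.2, 0.8]
opening: 0.034
```

carry_out:
  increments:
    - {"delta_pos": [-33, -5, 0], "spin": 0, "claw": 0.4}
    - {"delta_pos": [-33, -5, 0], "spin": 0, "claw": 0.4}
    - {"delta_pos": [-33, -5, 0], "spin": 0, "claw": 0.4}
    - {"delta_pos": [-33, -5, 0], "spin": 0, "claw": 0.4}
    - {"delta_pos": [-33, -5, 0], "spin": 0, "claw": 0.4}
    - {"delta_pos": [-33, -5, 0], "spin": 0, "claw": 0.4}
    - {"delta_pos": [-33, -5, 0], "spin": 0, "claw": 0.4}
    - {"delta_pos": [-33, -5, 0], "spin": 0, "claw": 0.4}
    - {"delta_pos": [-33, -5, 20], "spin": 0, "claw": 0.4}
    - {"delta_pos": [-33, -5, 20], "spin": 0, "claw": 0.4}

```text
time: 9.3
tool_pos: [0.4414, 0.3703, 0.1597]
tool_rot: [-2.171, 2.269, -0.0]
force: [0.3, 0.1, 0.1]
opening: 0.0341
```

carry_out:
  increments:
    - {"delta_pos": [0, 0, 0], "spin": 0, "claw": 0.4}
    - {"delta_pos": [0, 0, 0], "spin": 0, "claw": 0.4}

```text
time: 9.5
tool_pos: [0.4411, 0.3686, 0.1593]
tool_rot: [2.172, -2.268, -0.001]
force: [0.4, -0.6, -0.4]
opening: 0.0341
```

```bash
python3 -c "
from go import *
plan('L',(-55,30,80),(-55,30,42))"
```

```text
t 9.5 F [ 0.4 -0.6 -0.4] open 0.0341 spin 0.001 tz [-0.001 -0.001 -1.   ]
unit-frame tcp mm [-56.5  24.8] 159.3
(-55, 30, 80) [0.443 0.374 0.08 ] delta tool mm [-5.2 -1.5 79.3]
(-55, 30, 42) [0.443 0.374 0.042] delta tool mm [ 0.  0. 38.]
```

carry_out:
  increments:
    - {"delta_pos": [-5, -1, 30], "spin": 0, "claw": 0.4}
    - {"delta_pos": [0, 0, 30], "spin": 0, "claw": 0.4}
    - {"delta_pos": [0, 0, 20], "spin": 0, "claw": 0.4}
    - {"delta_pos": [0, 0, 14], "spin": 0, "claw": 0.4}
    - {"delta_pos": [0, 0, 12], "spin": 0, "claw": 0.4}
    - {"delta_pos": [0, 0, 11], "spin": 0, "claw": 0.4}
    - {"delta_pos": [0, 0, 0], "spin": 0, "claw": 0.4}

```text
time: 10.2
tool_pos: [0.443, 0.3723, 0.0421]
tool_rot: [2.169, -2.271, -0.0]
force: [0.3, 0.2, -0.6]
opening: 0.0341
```

```bash
python3 -c "
from go import *
plan('L',(-55,30,42))
im=cv2.imread('pics/top0.png');print(proj('top',[U('L',-61,30,46),U('L',-37,30,46)]))
im2=optics.get_image('side')
cv2.imwrite('pics/s4.png',cv2.resize(im2[75:145,260:360],None,fx=6,fy=6))"
```

```text
t 10.2 F [ 0.3  0.2 -0.6] open 0.0341 spin -0.002 tz [-0.001 -0.001 -1.   ]
unit-frame tcp mm [-54.7  28.5] 42.1
(-55, 30, 42) [0.443 0.374 0.042] delta tool mm [-1.5  0.3  0.1]
[[131.69443206 243.12254414]
 [132.39209856 234.27545656]]
```

View pics/s4.png

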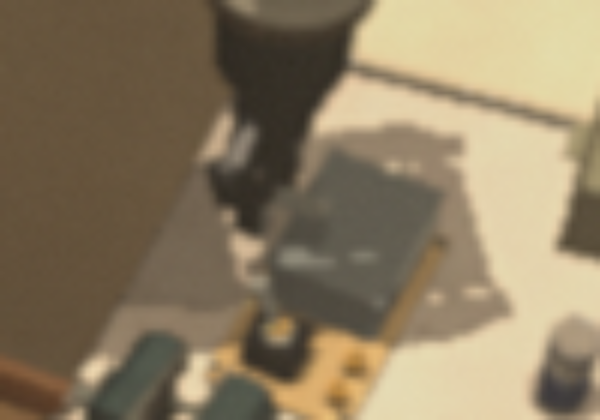

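The gripper is over the front edge of the left lid, at about (245,215) in the crop, with no contact force. I'll close on the tab.

carry_out:
  increments:
    - {"delta_pos": [-1, 0, 0], "spin": 0, "claw": 0.0}
    - {"delta_pos": [0, 0, 0], "spin": 0, "claw": 0.0}
    - {"delta_pos": [0, 0, 0], "spin": 0, "claw": 0.0}
    - {"delta_pos": [0, 0, 0], "spin": 0, "claw": 0.0}
    - {"delta_pos": [0, 0, 0], "spin": 0, "claw": 0.0}
  squeeze: 25

```text
time: 10.75
tool_pos: [0.4439, 0.3758, 0.0444]
tool_rot: [-2.166, 2.268, 0.003]
force: [-0.2, 18.3, -1.2]
opening: 0.0125
```

carry_out:
  increments:
    - {"delta_pos": [-2, 0, 0], "spin": 0, "claw": 0.0}
    - {"delta_pos": [-1, 0, 0], "spin": 0, "claw": 0.0}
    - {"delta_pos": [0, 0, 0], "spin": 0, "claw": 0.0}

```text
time: 11.05
tool_pos: [0.4439, 0.3766, 0.0438]
tool_rot: [-2.169, 2.272, -0.001]
force: [-1.7, -3.2, 7.1]
opening: 0.0125
```

carry_out:
  increments:
    - {"delta_pos": [0, -0.5, -9.2], "spin": 0, "claw": 0.0}
    - {"delta_pos": [0, -1.4, -9.1], "spin": 0, "claw": 0.0}
    - {"delta_pos": [0, -2.3, -8.9], "spin": 0, "claw": 0.0}
    - {"delta_pos": [0, -3.2, -8.6], "spin": 0, "claw": 0.0}
    - {"delta_pos": [0, -4, -8.3], "spin": 0, "claw": 0.0}
    - {"delta_pos": [0, 0, 0], "spin": 0, "claw": 0.0}

```text
time: 11.65
tool_pos: [0.4556, 0.376, 0.0883]
tool_rot: [-2.169, 2.272, -0.0]
force: [0.5, -2.1, -1.1]
opening: 0.0128
```

carry_out:
  increments:
    - {"delta_pos": [0, -4.8, -7.8], "spin": 0, "claw": 0.0}
    - {"delta_pos": [0, -5.6, -7.3], "spin": 0, "claw": 0.0}
    - {"delta_pos": [0, -6.3, -6.7], "spin": 0, "claw": 0.0}
    - {"delta_pos": [0, -6.9, -6.1], "spin": 0, "claw": 0.0}
    - {"delta_pos": [0, -7.5, -5.3], "spin": 0, "claw": 0.0}
    - {"delta_pos": [0, -8, -4.6], "spin": 0, "claw": 0.0}
    - {"delta_pos": [0, 0, 0], "spin": 0, "claw": 0.0}

```text
time: 12.35
tool_pos: [0.4952, 0.3742, 0.1255]
tool_rot: [-2.168, 2.272, -0.0]
force: [-1.8, -1.0, 1.2]
opening: 0.0127
```

carry_out:
  increments:
    - {"delta_pos": [0, -8.4, -3.8], "spin": 0, "claw": 0.0}
    - {"delta_pos": [0, -8.7, -2.9], "spin": 0, "claw": 0.0}
    - {"delta_pos": [0, -9, -2], "spin": 0, "claw": 0.0}
    - {"delta_pos": [0, -9.1, -1.1], "spin": 0, "claw": 0.0}
    - {"delta_pos": [0, -9.2, -0.2], "spin": 0, "claw": 0.0}
    - {"delta_pos": [0, -9.2, 0.7], "spin": 0, "claw": 0.0}
    - {"delta_pos": [0, -9, 1.6], "spin": 0, "claw": 0.0}
    - {"delta_pos": [0, -4, 1], "spin": 0, "claw": 0.0}
    - {"delta_pos": [0, 0, 0], "spin": 0, "claw": 0.0}

```text
time: 13.25
tool_pos: [0.562, 0.3712, 0.1318]
tool_rot: [-2.168, 2.272, -0.001]
force: [-0.0, 0.2, 6.5]
opening: 0.0129
```

carry_out:
  increments:
    - {"delta_pos": [0, 0, 0], "spin": 0, "claw": 0.4}
    - {"delta_pos": [0, 0, 0], "spin": 0, "claw": 0.4}
    - {"delta_pos": [0, 0, -20], "spin": 0, "claw": 0.4}
    - {"delta_pos": [0, 0, -30], "spin": 0, "claw": 0.4}
    - {"delta_pos": [0, 40, -20], "spin": 0, "claw": 0.0}
    - {"delta_pos": [0, 40, 0], "spin": 0, "claw": 0.0}
    - {"delta_pos": [30, 40, 0], "spin": 0, "claw": 0.0}
    - {"delta_pos": [40, 40, 0], "spin": 0, "claw": 0.0}
    - {"delta_pos": [40, 30, 0], "spin": 0, "claw": 0.0}
    - {"delta_pos": [40, 20, 0], "spin": 0, "claw": 0.0}

```text
time: 14.25
tool_pos: [0.3466, 0.2345, 0.2013]
tool_rot: [-2.171, 2.27, 0.0]
force: [0.3, -0.2, 1.2]
opening: 0.0001
```

```bash
python3 -c "
from go import *
plan('L')
im=optics.get_image('top');im2=optics.get_image('side');cv2.imwrite('pics/t5.png',im);cv2.imwrite('pics/s5.png',im2)
a=cv2.resize(im[200:250,105:185],None,fx=7,fy=7,interpolation=cv2.INTER_CUBIC);b=cv2.resize(im2[85:145,280:350],None,fx=8,fy=8,interpolation=cv2.INTER_CUBIC)[:,:560]
cv2.imwrite('pics/z5.png',np.clip(1.4*np.vstack([a,b])[:800].astype(float),0,255).astype('uint8')[:,:])
z=cv2.imread('pics/z5.png');cv2.imwrite('pics/z5.png',cv2.resize(z,None,fx=.72,fy=.72));print(z.shape)"
```

```text
t 14.25 F [ 0.3 -0.2  1.2] open 0.0001 spin -0.0 tz [ 0.  0. -1.]
unit-frame tcp mm [-144.9 -113.5] 201.3
(800, 560, 3)
```

View pics/z5.png

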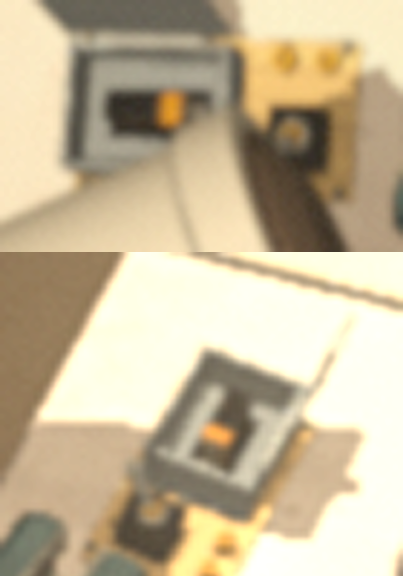

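The left box holds a dark body with an orange band, at top-view pixel about (139,221), and it is fully visible in the side view. I'll triangulate the height of the orange and amber parts in both boxes.

```bash
python3 - <<'E'
from go import *
def tri(p,q):
    o1,d1=ray('top',*p);o2,d2=ray('side',*q)
    A=np.c_[d1,-d2];s=np.linalg.lstsq(A,o2-o1,rcond=None)[0];a=o1+s[0]*d1;b=o2+s[1]*d2
    return (a+b)/2,np.linalg.norm(a-b)
def amb(f,r):
    im=cv2.imread(f);h=cv2.cvtColor(im,cv2.COLOR_BGR2HSV);x0,x1,y0,y1=r;s=h[y0:y1,x0:x1]
    m=((s[...,0]>5)&(s[...,0]<24)&(s[...,1]>140)&(s[...,2]>70)).astype('uint8')
    n,l,st,c=cv2.connectedComponentsWithStats(m)
    for k in range(1,n):
        if st[k,4]>=4: print(f,st[k]+[x0,y0,0,0,0],(c[k]+[x0,y0]).round(2))
amb('pics/t5.png',(118,150,210,232));amb('pics/s5.png',(300,330,118,145))
amb('pics/t2f.png',(314,340,222,242));amb('pics/s2f.png',(236,246,225,250))
for k in 'LR':
  for z in (12,26,30,39):
    w=U(k,0,30,z);print(k,z,proj('top',w).round(1),proj('side',w).round(1))
for f,y0,y1,x0,x1 in(('pics/t5.png',212,232,134,145),):
    g=cv2.imread(f);print(g[y0:y1,x0:x1,2]-0); 
g=cv2.imread('pics/s5.png');print(g[132:146,302:322,2])
E
```

```text
pics/t5.png [136 218   6   8  37] [138.24 221.38]
pics/s5.png [318 133   3   4   9] [318.78 134.67]
pics/s5.png [315 138   3   4  11] [315.91 139.64]
pics/t2f.png [318 229  11   6  56] [323.39 231.16]
L 12 [[137.1 222.5]] [[318.1 118.6]]
L 26 [[135.6 221.8]] [[318.5 116.2]]
L 30 [[135.2 221.6]] [[318.6 115.4]]
L 39 [[134.2 221.1]] [[318.9 113.8]]
R 12 [[325.9 231.9]] [[245.7 241.1]]
R 26 [[326.3 231.2]] [[245.5 239.3]]
R 30 [[326.4 231. ]] [[245.4 238.8]]
R 39 [[326.7 230.6]] [[245.3 237.7]]
[[107 107 105 104 101 101 101 100 100 102 103]
 [118 116 115 115 115 114 113 115 114 114 117]
 [122 121 121 123 121 121 121 122 122 123 123]
 [123 122 123 122 123 121 123 123 125 124 125]
 [115 118 117 117 119 117 118 118 119 119 120]
 [ 96  97 100 108 116 116 112 105 101 101 101]
 [ 64  68  87 113 130 133 120 100  80  72  72]
 [ 43  55  90 127 150 151 134 102  70  58  57]
 [ 41  59  95 134 156 157 138 104  74  69  72]
 [ 42  61 100 137 158 157 137 103  82  82  88]
 [ 44  63 103 140 159 160 138 104  83  89  99]
 [ 45  64 100 135 153 152 131  98  84  95 106]
 [ 44  57  85 115 127 130 115  97  96 1
[... 828 characters left out ...]
 145 145
  161 189]
 [103 108 111 102  86  78  87 128 177 209 223 223 223 217 204 202 208 202
  197 201]
 [ 90  96 110 120 121 120 124 167 209 223 224 222 218 202 189 206 228 230
  221 205]
 [ 86  88  91 111 133 139 143 179 218 224 221 216 196 180 183 197 219 230
  218 204]
 [ 86  83  79 100 131 140 146 181 218 224 222 210 174 142 140 158 196 225
  216 217]
 [ 83  74  71  85 114 130 142 180 220 225 223 212 182 143 130 155 191 209
  208 224]
 [ 77  71  69  80 103 124 137 169 210 221 223 225 222 194 160 172 200 204
  214 228]
 [ 74  71  75  86 114 143 145 146 160 181 207 223 230 222 178 153 178 204
  224 230]
 [ 72  70  74  86 118 150 157 149 143 154 173 195 215 220 192 157 182 223
  231 231]]
```

```bash
python3 - <<'E'
from go import *
def tri(p,q):
    o1,d1=ray('top',*p);o2,d2=ray('side',*q)
    s=np.linalg.lstsq(np.c_[d1,-d2],o2-o1,rcond=None)[0];a=o1+s[0]*d1;b=o2+s[1]*d2
    return (a+b)/2,np.linalg.norm(a-b)
def amb(f,r,k=None):
    im=cv2.imread(f);h=cv2.cvtColor(im,cv2.COLOR_BGR2HSV);x0,x1,y0,y1=r;s=h[y0:y1,x0:x1]
    m=((s[...,0]>5)&(s[...,0]<24)&(s[...,1]>120)&(s[...,2]>70)).astype('uint8')
    n,l,st,c=cv2.connectedComponentsWithStats(m);k=1+np.argmax(st[1:,4]);print(f,st[k]+[x0,y0,0,0,0]);return c[k]+[x0,y0]
p=amb('pics/t5.png',(118,150,210,232));q=amb('pics/s5.png',(305,330,105,126));X,g=tri(p,q);print(p,q,X,g)
# zoom pic of both views of both batteries
I=[cv2.imread('pics/'+f)[y0:y0+24,x0:x0+32] for f,x0,y0 in(('t5.png',118,210),('s5.png',302,104),('t2f.png',311,219),('s2f.png',226,224))]
I=[cv2.resize(i,None,fx=12,fy=12,interpolation=cv2.INTER_CUBIC) for i in I]
cv2.imwrite('pics/z6.png',np.clip(1.3*np.vstack([np.hstack(I[:2]),np.hstack(I[2:])]).astype(float),0,255).astype('uint8'))
E
```

```text
pics/t5.png [136 218   6   8  42]
pics/s5.png [315 115   6   4  17]
[138.4047619  221.35714286] [317.76470588 116.29411765] [0.49747636 0.36056188 0.03742074] 0.0008620260261444859
```

View pics/z6.png

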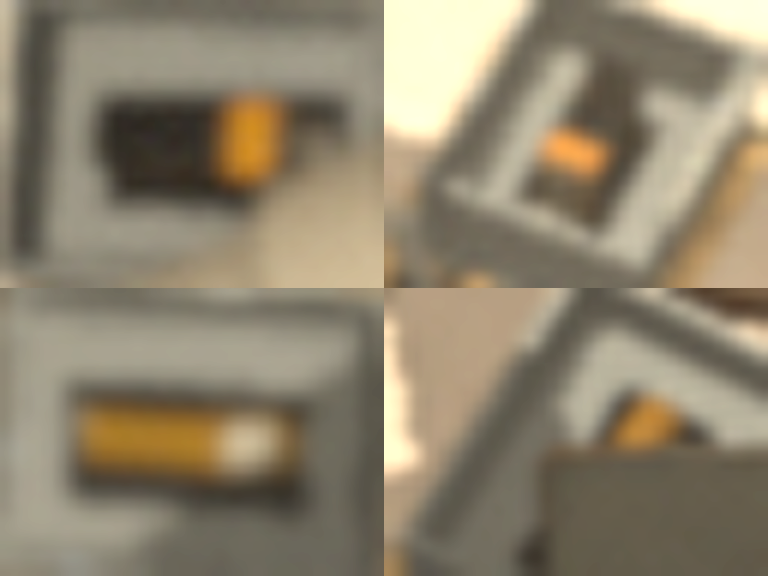

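The orange band on the left triangulates to 37 mm above the sill, with a 0.9 mm ray gap. That fits the block's 39 mm top and its parallax overhang. The right amber body is slim and low like a round cell. I'll check the right's height too, and plan the push on the left toggle.

```bash
python3 - <<'E'
from go import *
for uv in((317.7,231.4),):
    for z in(.02,.025,.03,.035,.039): print(z,proj('side',onz('top',*uv,z)).round(1),'seen end ~ (247.5-248.6,233-234)')
plan('L',(-75,-50,200),(-75,-50,72),(-17,-50,72))
E
```

```text
0.02 [[249.  233.8]] seen end ~ (247.5-248.6,233-234)
0.025 [[248.8 233. ]] seen end ~ (247.5-248.6,233-234)
0.03 [[248.6 232.1]] seen end ~ (247.5-248.6,233-234)
0.035 [[248.4 231.3]] seen end ~ (247.5-248.6,233-234)
0.039 [[248.2 230.6]] seen end ~ (247.5-248.6,233-234)
t 14.35 F [1.5 0.4 0.4] open -0.0001 spin -0.003 tz [ 0.001 -0.    -1.   ]
unit-frame tcp mm [-144.9 -115.1] 202.0
(-75, -50, 200) [0.419 0.295 0.2  ] delta tool mm [-65.1 -69.9   2. ]
(-75, -50, 72) [0.419 0.295 0.072] delta tool mm [  0.   0. 128.]
(-17, -50, 72) [0.477 0.292 0.072] delta tool mm [  0. -58.   0.]
```

The right body's end sits at z of about 20–25 mm, so that is the round cell and the left box holds the block. I'll move to the front of the left toggle.

carry_out:
  increments:
    - {"delta_pos": [-32, -35, 0], "spin": 0, "claw": 0.0}
    - {"delta_pos": [-33, -35, 0], "spin": 0, "claw": 0.0}
    - {"delta_pos": [0, 0, 30], "spin": 0, "claw": 0.0}
    - {"delta_pos": [0, 0, 30], "spin": 0, "claw": 0.0}
    - {"delta_pos": [0, 0, 30], "spin": 0, "claw": 0.0}
    - {"delta_pos": [0, 0, 25], "spin": 0, "claw": 0.0}
    - {"delta_pos": [0, 0, 14], "spin": 0, "claw": 0.0}
    - {"delta_pos": [0, 0, 0], "spin": 0, "claw": 0.0}
    - {"delta_pos": [0, 0, 0], "spin": 0, "claw": 0.0}

```text
time: 15.25
tool_pos: [0.4221, 0.2975, 0.0734]
tool_rot: [-2.169, 2.272, -0.0]
force: [0.4, 0.4, 1.2]
opening: 0.0002
```

```bash
python3 -c "
from go import *
plan('L',(-45,-50,72),(-17,-50,72))"
```

```text
t 15.25 F [0.4 0.4 1.2] open 0.0002 spin -0.002 tz [ 0.001  0.    -1.   ]
unit-frame tcp mm [-72.3 -47.2] 73.4
(-45, -50, 72) [0.449 0.293 0.072] delta tool mm [  2.8 -27.3   1.4]
(-17, -50, 72) [0.477 0.292 0.072] delta tool mm [ -0. -28.   0.]
```

carry_out:
  increments:
    - {"delta_pos": [1, -14, 1], "spin": 0, "claw": 0.0}
    - {"delta_pos": [0, -13, 0], "spin": 0, "claw": 0.0}
    - {"delta_pos": [0, -7, 0], "spin": 0, "claw": 0.0}
    - {"delta_pos": [0, 0, 0], "spin": 0, "claw": 0.0}

```text
time: 15.65
tool_pos: [0.4568, 0.2944, 0.0717]
tool_rot: [-2.168, 2.273, -0.0]
force: [-0.7, 0.7, -0.3]
opening: -0.0003
```

carry_out:
  increments:
    - {"delta_pos": [0, -6, 0], "spin": 0, "claw": 0.0}
    - {"delta_pos": [0, -6, 0], "spin": 0, "claw": 0.0}
    - {"delta_pos": [0, 0, 0], "spin": 0, "claw": 0.0}

```text
time: 15.95
tool_pos: [0.4682, 0.294, 0.0716]
tool_rot: [-2.169, 2.272, -0.0]
force: [-0.5, -0.8, 1.4]
opening: 0.0002
```

carry_out:
  increments:
    - {"delta_pos": [0, -5, 0], "spin": 0, "claw": 0.0}
    - {"delta_pos": [0, -4, 0], "spin": 0, "claw": 0.0}
    - {"delta_pos": [0, 0, 0], "spin": 0, "claw": 0.0}

```text
time: 16.25
tool_pos: [0.477, 0.2936, 0.0716]
tool_rot: [-2.169, 2.272, -0.0]
force: [-1.0, -0.6, -0.9]
opening: 0.0001
```

carry_out:
  increments:
    - {"delta_pos": [0, -2, 0], "spin": 0, "claw": 0.0}
    - {"delta_pos": [0, -1, 0], "spin": 0, "claw": 0.0}
    - {"delta_pos": [0, 0, 0], "spin": 0, "claw": 0.0}

```text
time: 16.55
tool_pos: [0.4796, 0.2935, 0.0716]
tool_rot: [-2.169, 2.272, 0.0]
force: [-0.1, -0.1, -0.0]
opening: -0.0001
```

carry_out:
  increments:
    - {"delta_pos": [0, 15, 0], "spin": 0, "claw": 0.0}
    - {"delta_pos": [0, 25, 0], "spin": 0, "claw": 0.0}
    - {"delta_pos": [0, 30, -15], "spin": 0, "claw": 0.0}
    - {"delta_pos": [0, 30, -30], "spin": 0, "claw": 0.0}
    - {"delta_pos": [30, 20, -30], "spin": 0, "claw": 0.0}
    - {"delta_pos": [40, 20, -30], "spin": 0, "claw": 0.0}
    - {"delta_pos": [40, 0, 0], "spin": 0, "claw": 0.0}
    - {"delta_pos": [40, 0, 0], "spin": 0, "claw": 0.0}
    - {"delta_pos": [40, 0, 0], "spin": 0, "claw": 0.0}
    - {"delta_pos": [40, 0, 0], "spin": 0, "claw": 0.0}

```text
time: 17.55
tool_pos: [0.3292, 0.072, 0.1742]
tool_rot: [-2.17, 2.271, -0.001]
force: [1.5, -0.4, 0.4]
opening: 0.0002
```

```bash
python3 -c "
from go import *
plan('L')
t=optics.get_image('top');s=optics.get_image('side')
for k in 'LR':
  for x in(-29.2,5.2): print(k,x,proj('top',U(k,x,-50,74)).round(1),proj('side',U(k,x,-50,74)).round(1))
I=[cv2.resize(i,None,fx=9,fy=9,interpolation=cv2.INTER_CUBIC) for i in (t[208:240,120:160+20][:, 15:55],s[108:140,290:330],t[218:250,335:375],s[240:272,205:245])]
cv2.imwrite('pics/z7.png',np.clip(1.3*np.vstack([np.hstack(I[:2]),np.hstack(I[2:])]).astype(float),0,255).astype('uint8'))"
```

```text
t 17.55 F [ 1.5 -0.4  0.4] open 0.0002 spin -0.001 tz [ 0.001  0.    -1.   ]
unit-frame tcp mm [-155.  -276.5] 174.2
L -29.2 [[159.2 231.1]] [[302.3 121.1]]
L 5.2 [[160.1 218.2]] [[311.7 124.8]]
R -29.2 [[357.8 241.7]] [[221.9 251.4]]
R 5.2 [[358.2 228.7]] [[232.3 256.7]]
```

View pics/z7.png

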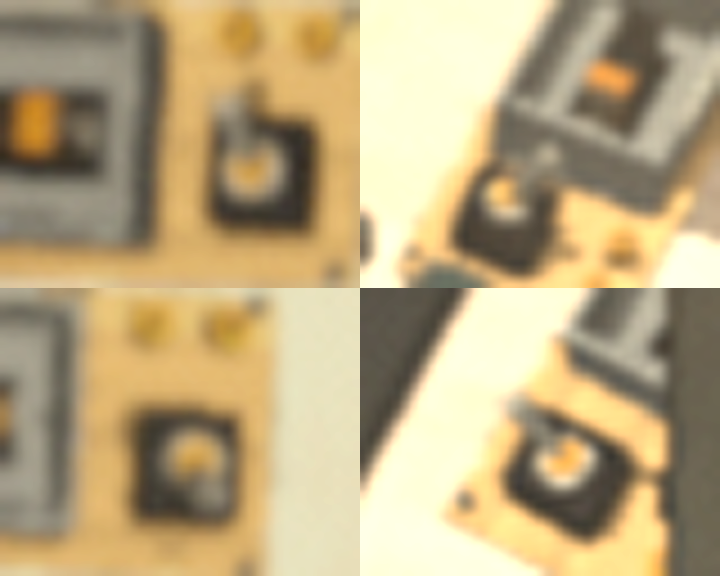

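The left lever tip is at about (160.8,219) in the top view and (310,125) in the side view, where "on" is predicted at (160,218) and (312,125). The right lever is still at (358,241), its off position. Handing in now.

```bash
python3 -c "
from h import *
print(workorder.finish_job())"
```

```text
the job is handed in; nothing more can be done
None
```

The block battery is in the left unit. I opened both lids, then flipped the left unit's toggle to the back, where it stayed. I handed the job in at about 17.6 s; the hand-in reports no verdict.

- **Which box:** I opened the right lid first. The amber body there sits at about 20–25 mm and is about 17 mm wide, so it is the round cell. In the left box, the orange band on the dark body triangulated to 37 mm above the sill, with a 0.9 mm ray gap. That fits the block, whose top is at 39 mm.
- **Last picture check:** The left lever's tip was within about a pixel or two of its predicted "on" position in both views. The right lever was still at "off".
- **After the flip:** I pulled the arm clear, and both lids were left open.
- **Forces:** Closing on the left tab about 3 mm off centre gave about 18 N sideways. I eased that off before lifting; every other force reported at the end of a move stayed under 10 N.
- **Not clean or not checked:** My first two moves were refused for missing keys, and the arm did not move. I viewed 11 pictures, one over the budget of 10. I did not measure the tape roll, screwdriver or valve at the end, but I planned the route to stay clear of them.

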